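# Try the setting square in a frame corner

### The arm

A 6-joint arm with a two-finger parallel gripper is mounted at the origin on a cart in front of the work surface, level with it; the furniture and walls round the work are solid. World frame = base frame: x ahead of the robot, y to its left, z up, the work surface at z = 0. Lengths are in m, angles in rad, forces in N, time in s.
With the tool pointing down it reaches from about 0.325 to 0.9 m from the base axis. Payload 6.1 kg.
Tool frame: the origin (TCP) lies at the very end of the fingers, on their centre line; the grasp point (between the pads) lies 19 mm behind it; z points along the fingers, y is the line along which they close (so a half turn about z gives the same grasp; the last joint's range is limited). The gripper opens to 87 mm and grips with 3 to 60 N. Pads are 19 mm wide; open, the fingers measure 117 mm over their backs; the gripper's body (75 mm by 190 mm) begins 51 mm behind the grasp point.
Start: joints at [-1.428, 0.22, 1.526, -0, 1.395, -0.126], TCP at [0.166, -0.603, 0.185] pointing down, gripper open.
Joint ranges: [-2.98, 2.98], [-0.91, 2.08], [0.09, 2.57], [-1.24, 4.39], [0.2, 2.65], [-2.68, 2.68]. Speed limits (rad/s): [2.57, 2.57, 3.01, 3.14, 3.14, 3.14].

### API

Orientations are given as a rotation vector (axis times angle).
In Python, from station import robot gives the robot as it stands.
- The arm moves only by the tool apply_moves, never from a script. Its argument "steps" is a list of rows, each a list of 4 numbers: the shift along the tool's x, y, z in mm, then the turn about the tool's z in rad. A call has 1 to 10 rows; each row shifts and turns the commanded pose from where the row before left it, along the tool's axes as they then stand; what a row does not reach is not made up. A row lasts 1/12 s, in which the tool goes at most 41.7 mm and 7.16 degrees, less where a joint would pass 70% of its speed; a pose out of reach is approached as far as the arm can. A call with a gripper value outside its range is refused whole. "claw" is the closure, from 0 (fully open) to 1 (shut), set as the call begins (left out, the last holds). The fingers move at their own pace and stop on an object; "grip_force" is the grip in N (left out, the last holds). Time passes only in rows, so rows that do not move let the fingers close. It gives the time, the measured TCP pose, the force, the opening and the grip force at its end, in the units of the state.
- robot.sense(): the state, without advancing time (a new reading comes with each control period).
- robot.snapshot(name): name is "side" or "top"; returns the picture (480x640x3 uint8, red, green, blue); there is no depth.
- robot.camera_model(name): a dict with "fov_y" (degrees; the focal length in pixels is half the picture's height over the tangent of half this angle, whatever the lens; pixels are square), "cx", "cy" (the principal point, pixels), "R" (3x3) and "t" (3): a world point X has camera coordinates R X + t. Camera axes: x right, y down, z forward; pixel columns grow to the right and rows downward; lengths in m; the calibration is good to about 2 mm. A picture is of the moment at which its call begins. camera_model takes no time and is no camera call.
- robot.finish_job(): hands the job in; it is judged then, once.
The state is a dict: "t": time; "q": joint angles; "joint_vel": joint speeds; "joint_torque": joint torques, N m; "ee_pos": TCP position; "ee_rot": TCP orientation; "ft_force": force on the tool from outside, world axes, zero at the start; "ft_torque": the same for the moment, N m; "width": finger opening in m; "gripper_force": force on a finger pad.
Only numpy, scipy, OpenCV 4.12 (cv2) and the standard library are available. Lean on these libraries where they do the work, as an engineer would, in place of code of your own. Each camera call takes 0.05 s, during which the arm holds its last target. There are 200 camera calls.

### The job

Check the inside corner of the aluminium frame with the blue setting square: slide the square, lying flat, into the corner and press it against both rails at the same time for about a second, so that both arms sit flush along their rails with no gap. Then let go and leave it lying there, flush on both rails, without disturbing the tape roll, the amber bottle or the white jar.

Things in the scene. Friction and masses are not known exactly. Their poses are not given: they have to be found in the camera images.
- frame: Right-angled corner of an instrument frame, two aluminium rails fixed to the worktop. Origin: the inside corner, at worktop height; +x along the long rail, +y along the short rail, z up. The open inside of the corner is x > 0, y > 0. A 3 mm steel joining plate and bolt heads on the rails near the corner reach 38 mm high; small screw-down feet on the outer sides.
- rail_long: Long rail of the frame: 30 x 30 mm slotted aluminium profile, running 200 mm from the inside corner along the frame's +x; its inner face is the frame's plane y = 0. Top 30 mm high. Origin and axes: those of the frame.
- rail_short: Short rail of the frame: the same profile, running 160 mm from the inside corner along the frame's +y; its inner face is the frame's plane x = 0. Top 30 mm high. Origin and axes: those of the frame.
- square: Loose blue L-shaped setting square lying flat, 20 mm high, about 0.2 to 0.4 kg. Origin: its outer corner (heel), on the underside; z up. Long arm 130 mm along its +x, short arm 95 mm along its +y, both 24 mm wide; outer faces are its planes y = 0 (long arm) and x = 0 (short arm). Home: heel at the frame's origin, axes agreeing with the frame's. It starts turned up to 0.35 rad, its heel 60 to 110 mm from each rail.
- square_elbow (a point): The inner corner of the L, where the inner faces of its arms meet: 24 mm from each outer face, mid height (10 mm). Pushed here by shut fingers towards the frame's corner, the square follows (drag about 1 N) and mostly turns flush; if it wedges askew, push along one rail, then the other. Smooth: friction about 0.18 on the worktop and rails. It stays when released.
- square_toe_long (a point): Point on the outer face of the square's long arm, 125 mm from the heel, mid height.
- square_toe_short (a point): Point on the outer face of the square's short arm, 90 mm from the heel, mid height.
- tape: Bystander: roll of masking tape lying flat, 81 mm across, 15 mm high. Origin: centre of its underside.
- amber: Bystander: small brown glass bottle with black cap, 42 mm across, 100 mm high. Origin: centre of its underside.
- jar: Bystander: small cream-white jar with white cap, 45 mm across, 82 mm high. Origin: centre of its underside.
Mind the look-alikes: they are no part of the job. What is meant by the square is not brown or yellow, and is the larger of those in its own colour.

How it is judged:
On the way:
1. the square, flat, is pressed against both rails at once (more than 1 N on each), with its heel and both arm ends within 2.5 mm of the rails' inner faces, for 0.4 s (x of square in the frame of frame between -0.003 and 0.0025 m and y of square in the frame of frame between -0.003 and 0.0025 m and y of square_toe_long in the frame of frame between -0.003 and 0.0025 m and x of square_toe_short in the frame of frame between -0.003 and 0.0025 m and angle between the x axis of square and the x axis of frame, either way round below 0.03 rad and angle between square's own z axis and vertical below 0.03 rad and height (world z) of square below 0.003 m and contact force between square and rail_long above 1 N and contact force between square and rail_short above 1 N), for 0.4 s.
At the end, for the whole second after the job is handed in: The square lies flat on the worktop and at rest in the corner: heel and the ends of both arms within 2.5 mm of the rails' inner faces, and its long arm parallel to the long rail within 0.03 rad (x of square in the frame of frame between -0.003 and 0.0025 m and y of square in the frame of frame between -0.003 and 0.0025 m and y of square_toe_long in the frame of frame between -0.003 and 0.0025 m and x of square_toe_short in the frame of frame between -0.003 and 0.0025 m and angle between the x axis of square and the x axis of frame, either way round below 0.03 rad and angle between square's own z axis and vertical below 0.03 rad and height (world z) of square below 0.003 m and linear speed of square below 0.01 m/s and angular speed of square below 0.05 rad/s); the robot touches nothing.
It fails at once if the tape roll is moved more than 30 mm (distance of tape from where it was at the start of the episode above 0.03 m).
It fails at once if the amber bottle is moved more than 30 mm (distance of amber from where it was at the start of the episode above 0.03 m).
It fails at once if the white jar is moved more than 30 mm (distance of jar from where it was at the start of the episode above 0.03 m).
It also fails if it takes over 45 s, if anything falls off the work surface, if the arm or the gripper's body presses on something with over 40 N, if the wrist force passes 120 N, or if a joint passes its speed limit or range.

## Working session

There is one attempt and no reset: what is moved stays moved. The work goes in short steps, Python scripts to look and compute and a tool call to move; the robot and the scene stay as the last step left them, time stands still between calls to the robot, and variables do not carry over. Pictures are saved under pics/ and viewed, at most 10 in all, crops included, and the job is handed in when it is done.

Besides the shell and the picture viewer there is one more tool, called by a JSON object that holds its "api" and its "payload". apply_moves: Moves the arm, as the interface text tells. Its arguments: {"type":"object","properties":{"steps":{"type":"array","items":{"type":"array","items":{"type":"number"}}},"claw":{"type":"number"},"grip_force":{"type":"number"}},"required":["steps"]}

```bash
mkdir -p pics; python3 - <<'E'
from station import robot
import cv2,numpy as np
for n in("top","side"):
    cv2.imwrite(f"pics/{n}0.png",robot.snapshot(n)[:,:,::-1]); m=robot.camera_model(n); print(n,m["fov_y"],m["cx"],m["cy"],(-np.array(m["R"]).T@np.array(m["t"])).round(3),np.array(m["R"]).round(3).tolist(), [k for k in m])
s=robot.sense();print(s["t"],s["ee_pos"],s["ee_rot"],s["ft_force"])
E
```

```text
top 52.87537004392148 320.721516220721 237.93362522668215 [ 0.226 -0.059  1.358] [[-0.089, -0.996, -0.004], [-0.971, 0.088, -0.221], [0.221, -0.016, -0.975]] ['fov_y', 'cx', 'cy', 'R', 't']
side 57.35218142636513 317.90595370204534 248.40092708888344 [0.492 0.966 0.507] [[-1.0, -0.028, -0.003], [-0.008, 0.409, -0.913], [0.027, -0.912, -0.409]] ['fov_y', 'cx', 'cy', 'R', 't']
0.1 [ 0.16591309 -0.60194522  0.18425135] [-3.11155907e+00 -4.20742406e-01 -5.44444291e-06] [-0.14914583  0.06067742 -0.68507741]
```

View pics/top0.png

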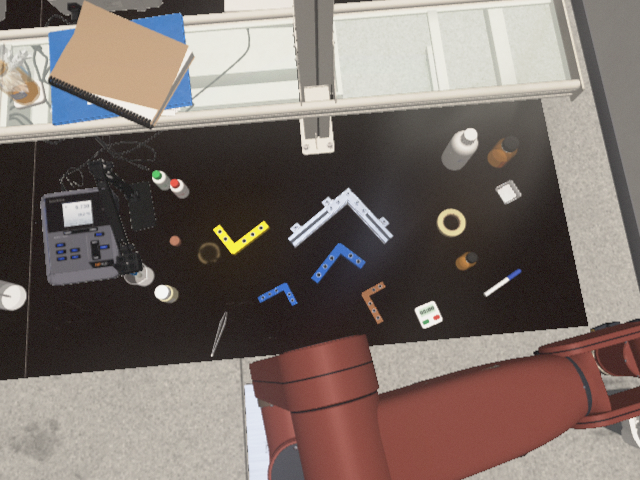

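View pics/side0.png

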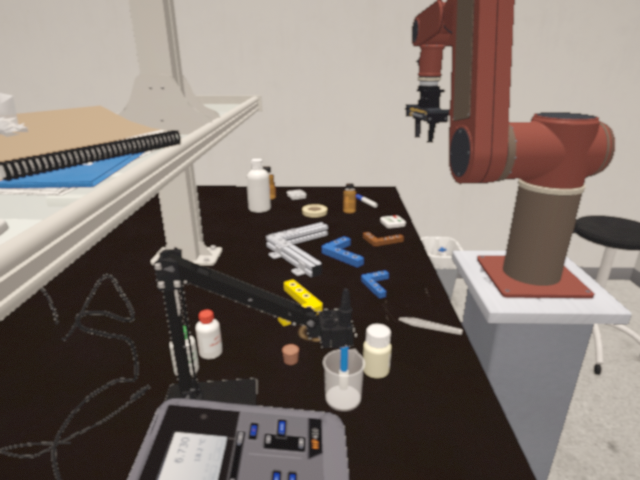

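```bash
cat > h.py <<'E'
from station import robot
import cv2,numpy as np
def ray(n,u,v,z):
    m=robot.camera_model(n);f=240/np.tan(np.radians(m["fov_y"]/2));R=np.array(m["R"]);c=-R.T@np.array(m["t"])
    uv=np.atleast_2d(np.c_[u,v]);d=np.c_[(uv[:,0]-m["cx"])/f,(uv[:,1]-m["cy"])/f,np.ones(len(uv))]@R
    return (c+d*((z-c[2])/d[:,2])[:,None])[:,:2]
def proj(n,X):
    m=robot.camera_model(n);f=240/np.tan(np.radians(m["fov_y"]/2));p=np.array(m["R"])@np.array(X)+np.array(m["t"])
    return (f*p[0]/p[2]+m["cx"],f*p[1]/p[2]+m["cy"])
def bluemask(im):
    h=cv2.cvtColor(im,cv2.COLOR_RGB2HSV); return cv2.inRange(h,(100,110,60),(125,255,255))
E
python3 - <<'E'
from h import *
im=cv2.imread("pics/top0.png")[:,:,::-1].copy()
c=im[170:320,250:410]; cv2.imwrite("pics/crop.png",cv2.resize(c,None,fx=5,fy=4*1.0+1,interpolation=cv2.INTER_CUBIC)[:600,:,::-1])
cs,_=cv2.findContours(bluemask(im),0,2)
for k in cs:
    if cv2.contourArea(k)>60: 
        a=cv2.approxPolyDP(k,3,True)[:,0]; print(cv2.contourArea(k),a.tolist()); print(ray("top",a[:,0],a[:,1],.02).round(3).tolist())
E
```

```text
306.0 [[297, 303], [284, 282], [257, 297], [261, 302], [283, 290], [292, 305]]
[[0.352, 0.001], [0.413, 0.032], [0.378, 0.11], [0.364, 0.099], [0.391, 0.037], [0.348, 0.015]]
62.5 [[521, 270], [507, 276], [511, 279]]
[[0.388, -0.63], [0.374, -0.588], [0.365, -0.598]]
611.0 [[365, 261], [338, 243], [311, 278], [317, 283], [340, 254], [360, 268]]
[[0.452, -0.199], [0.51, -0.128], [0.418, -0.044], [0.402, -0.059], [0.478, -0.131], [0.434, -0.183]]
1250.0 [[51, 86], [54, 124], [118, 115], [94, 104], [87, 105], [85, 100]]
[[1.08, 0.7], [0.952, 0.687], [0.964, 0.495], [1.007, 0.568], [1.006, 0.589], [1.023, 0.596]]
437.0 [[187, 71], [165, 108], [191, 104]]
[[1.093, 0.283], [0.974, 0.353], [0.98, 0.274]]
463.5 [[74, 29], [49, 33], [51, 70]]
[[1.274, 0.635], [1.266, 0.713], [1.135, 0.702]]
738.0 [[184, 42], [178, 13], [133, 20]]
[[1.195, 0.29], [1.301, 0.306], [1.289, 0.449]]
```

View pics/crop.png

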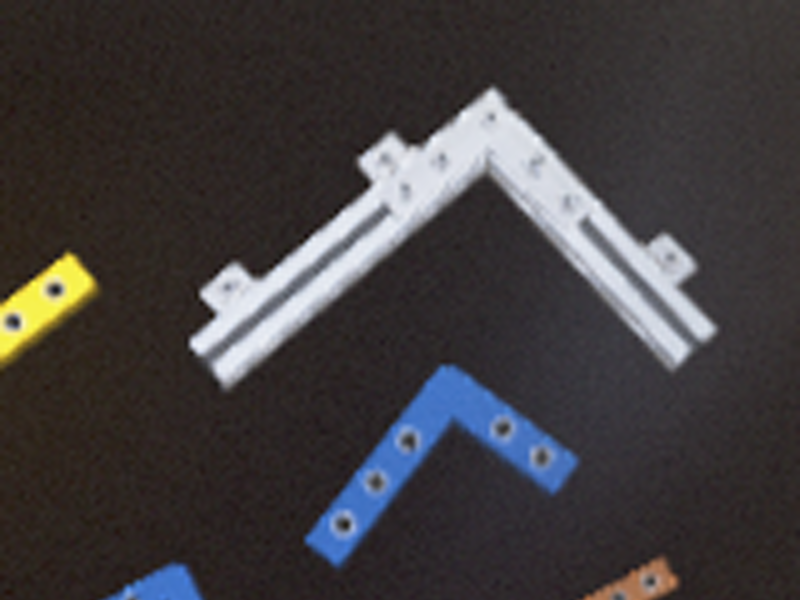

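The crop shows the large blue L (heel ≈ px 339,243, elbow ≈ 341,254), below the frame, whose inner corner is at ≈ 347,206. Look-alikes are the small blue L (284,285), the yellow L (235,250) and the brown L (373,300). I choose the large blue one, whose measured arms of about 125 and 92 mm match.

```bash
cat >> h.py <<'E'
def frame_square(im,verb=True):
    g=cv2.cvtColor(im,cv2.COLOR_RGB2GRAY).astype(float)
    A=np.array([347.4,206.4]); out=[]
    for B in([295,248],[385,244]):
        B=np.array(B,float);d=(B-A)/np.linalg.norm(B-A);n=np.array([-d[1],d[0]]); n=n if n[1]<0 else -n
        P=[]
        for s in np.arange(12,np.linalg.norm(B-A)-5,1.):
            p=A+d*s; o=np.arange(-5,6,.25); q=p+o[:,None]*n
            v=cv2.remap(g.astype(np.float32),q[:,0].astype(np.float32)[None],q[:,1].astype(np.float32)[None],1)[0]
            i=np.argmax(v>85)
            if i>0:P.append(p+o[i]*n)
        P=np.array(P);W=ray("top",P[:,0],P[:,1],0)
        l=cv2.fitLine(W.astype(np.float32),cv2.DIST_HUBER,0,.01,.01).ravel(); r=(W-l[2:])@[-l[1],l[0]]
        dd=l[:2]*np.sign((ray("top",*B,0)[0]-W[0])@l[:2]); out.append((l[2:],dd)); print("rail",len(P),"rms",r.std().round(4),dd)
    (a,u),(b,w)=out; t=np.linalg.solve(np.c_[u,-w],b-a);c=a+t[0]*u
    print("corner",c,"angle",np.degrees(np.arccos(u@w)))
    x=u+np.array([w[1],-w[0]]);x/=np.linalg.norm(x)
    return c,np.c_[x,[-x[1],x[0]]]
E
python3 - <<'E'
from h import *
im=cv2.imread("pics/top0.png")[:,:,::-1].copy()
c,F=frame_square(im);print(F,np.degrees(np.arctan2(F[1,0],F[0,0])))
sq=ray("top",[339.4,365,311,341],[243.2,261,278,254],.02);print("sq in frame",((sq-c)@F).round(3).tolist())
print("rail ends",((ray("top",[295,385],[248,244],0)-c)@F).round(3).tolist())
for n,u,v,z in(("tape",451,222,.015),("amber",466,263,.05),("jar",166,294,.04)):
    w=ray("top",u,v,z)[0];print(n,w,(w-c)@F)
np.savez("f.npz",c=c,F=F)
R=cv2.Rodrigues(robot.sense()["ee_rot"])[0];print(R.round(3))
E
```

```text
rail 50 rms 0.0003 [-0.58552766  0.81065243]
rail 37 rms 0.0003 [-0.81350958 -0.58155155]
corner [ 0.6291996  -0.16656908] angle 89.71946842430319
[[-0.58354135 -0.81208343]
 [ 0.81208343 -0.58354135]] 125.70000944382063
sq in frame [[0.098, 0.077], [0.077, 0.163], [0.223, 0.1], [0.115, 0.104]]
rail ends [[0.2, 0.002], [-0.003, 0.162]]
tape [ 0.54363641 -0.45770518] [-0.18649715  0.23937439]
amber [ 0.41656996 -0.47095883] [-0.12311169  0.35029701]
jar [0.40661309 0.35417587] [ 0.55277677 -0.12311739]
[[ 0.964  0.266 -0.   ]
 [ 0.266 -0.964  0.002]
 [ 0.    -0.002 -1.   ]]
```

{"api": "apply_moves", "payload": {"claw": 1, "steps": [[0,0,0,-0.118],[0,0,0,-0.118],[0,0,0,-0.118],[34,-17,0,0],[34,-17,0,0],[34,-17,0,0],[34,-17,0,0],[34,-17,0,0],[34,-17,0,0],[34,-17,0,0]]}}

```text
t: 0.93
ee_pos: [0.2902, -0.3651, 0.1848]
ee_rot: [-2.99, -0.962, 0.0]
ft_force: [2.0, -0.6, -0.3]
width: 0.0284
gripper_force: 0.0
```

{"api": "apply_moves", "payload": {"steps": [[34,-17,0,0],[34,-17,0,0],[34,-17,0,0],[34,-17,0,0],[34,-17,0,0],[34,-17,0,0],[0,0,0,0],[0,0,0,0]]}}

```text
t: 1.6
ee_pos: [0.3965, -0.1633, 0.1849]
ee_rot: [-2.988, -0.97, 0.001]
ft_force: [-0.8, -0.9, -0.7]
width: 0.0004
gripper_force: 0.0
```

```bash
cat >> h.py <<'E'
def st():
    d=np.load("f.npz");c,F=d["c"],d["F"];s=robot.sense();R=cv2.Rodrigues(s["ee_rot"])[0];p=s["ee_pos"]
    print("t",s["t"],"tcp",p.round(4),"in frame mm",((p[:2]-c)@F*1e3).round(1),"yaw err rad",np.round(np.arctan2(R[1,0],R[0,0])-np.arctan2(F[1,0],F[0,0])+np.pi/2,4))
    f=s["ft_force"];print("F frame",(f[:2]@F).round(2),f[2].round(2),"w",s["width"])
E
python3 -c "from h import *;st()"
```

```text
t 1.6 tcp [ 0.3965 -0.1633  0.1849] in frame mm [138.4 187.1] yaw err rad 0.0047
F frame [-0.23  1.18] -0.7 w 0.0003884613058372437
```

{"api": "apply_moves", "payload": {"steps": [[18,-11,0,0.005],[19,-11,0,0],[0,0,35,0],[0,0,35,0],[0,0,35,0],[0,0,35,0],[0,0,25,0],[0,0,10,0],[0,0,0,0]]}}

```text
t: 2.35
ee_pos: [0.4105, -0.1257, 0.0076]
ee_rot: [-2.99, -0.951, 0.007]
ft_force: [0.1, -0.1, 0.1]
width: 0.0006
gripper_force: 0.0
```

```bash
python3 - <<'E'
from h import *
im=robot.snapshot("top");c=im[170:320,250:410]; cv2.imwrite("pics/c2.png",cv2.resize(c,None,fx=4,fy=4,interpolation=cv2.INTER_CUBIC)[:,:,::-1]);st()
E
```

```text
t 2.4 tcp [ 0.4123 -0.1264  0.0097] in frame mm [159.2 152.7] yaw err rad -0.0068
F frame [-0.66  0.84] -0.32 w 0.0006636838458496817
```

View pics/c2.png

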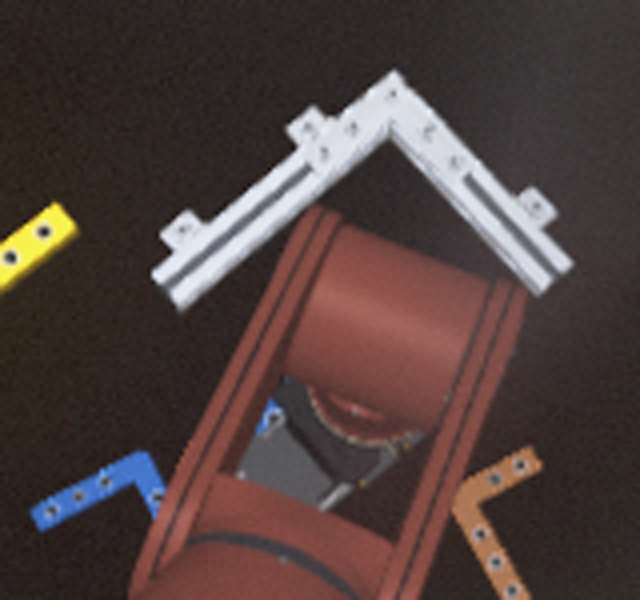

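{"api": "apply_moves", "payload": {"steps": [[7,7,0,0],[7,7,0,0],[7,7,0,0],[7,7,0,0],[7,7,0,0],[6,6,0,0],[6,6,0,0],[6,6,0,0],[6,6,0,0],[6,6,0,0]]}}

```text
t: 3.23
ee_pos: [0.5047, -0.1412, 0.0101]
ee_rot: [-2.993, -0.955, 0.0]
ft_force: [-0.4, 0.1, 0.4]
width: 0.0008
gripper_force: 0.0
```

{"api": "apply_moves", "payload": {"steps": [[5,5,0,0],[5,5,0,0],[5,5,0,0],[5,5,0,0],[4,4,0,0],[4,4,0,0],[4,4,0,0],[3,3,0,0]]}}

```text
t: 3.9
ee_pos: [0.5535, -0.1495, 0.0103]
ee_rot: [2.993, 0.955, 0.0]
ft_force: [0.7, -0.7, -0.3]
width: 0.0005
gripper_force: 0.0
```

```bash
python3 - <<'E'
from h import *
im=robot.snapshot("top");c=im[170:290,270:410]; cv2.imwrite("pics/c3.png",cv2.resize(c,None,fx=5,fy=5,interpolation=cv2.INTER_CUBIC)[:,:,::-1]);st()
E
```

```text
t 3.95 tcp [ 0.5541 -0.1497  0.0104] in frame mm [57.5 51.2] yaw err rad -0.0053
F frame [-0.25  1.08] 0.08 w 0.0003416334623529963
```

View pics/c3.png

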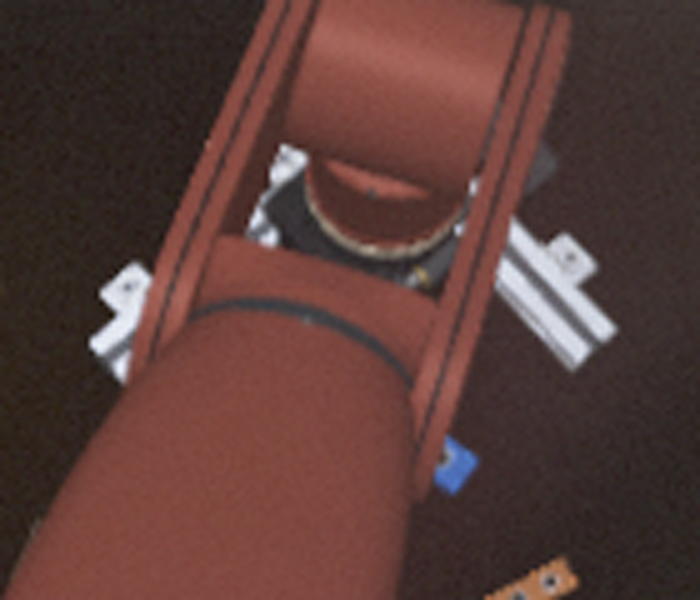

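```bash
python3 - <<'E'
from h import *
im=robot.snapshot("side");c=im[190:310,230:400]; cv2.imwrite("pics/s3.png",cv2.resize(c,None,fx=4.5,fy=4.5,interpolation=cv2.INTER_CUBIC)[:,:,::-1]);st()
E
```

```text
t 4.0 tcp [ 0.5536 -0.1496  0.0104] in frame mm [57.9 51.5] yaw err rad -0.0052
F frame [-0.82 -0.13] 0.09 w 0.0005591749426385171
```

View pics/s3.png

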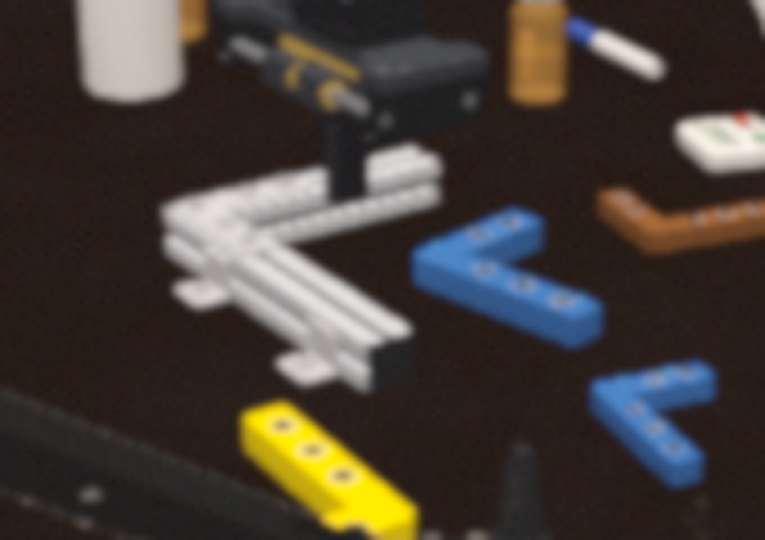

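```bash
python3 - <<'E'
from h import *
p=robot.sense()["ee_pos"]
d=np.load("f.npz");c,F=d["c"],d["F"]
S=lambda a:(np.array(a)[:2]-[230,190])*4.5
print("tcp",S(proj("side",p)),"tcp+40mm",S(proj("side",p+[0,0,.04])))
for n,q,z in (("heel",(98,77),.02),("elbow",(115,104),.02),("longtoe",(223,100),.02),("shorttoe",(77,163),.02),("corner z30",(0,0),.03),("short end z30",(0,160),.03),("long end z30",(200,0),.03)):
    print(n,S(proj("side",np.r_[c+F@np.array(q)/1e3,z])))
E
```

```text
tcp [349.86010377 257.21982222] tcp+40mm [349.02339111 197.36705449]
heel [420.61227686 255.14657649]
elbow [472.98489134 254.28549247]
longtoe [579.83803169 319.54209305]
shorttoe [512.53914766 213.22302267]
corner z30 [229.64260313 216.37396381]
short end z30 [439.17787361 163.53107648]
long end z30 [411.29034274 333.02353482]
```

```bash
python3 - <<'E'
from h import *
im=robot.snapshot("side");c=im[200:270,280:350]; c=np.clip(c.astype(float)*4,0,255).astype(np.uint8)
cv2.imwrite("pics/s4.png",cv2.resize(c,None,fx=8,fy=8,interpolation=cv2.INTER_CUBIC)[:,:,::-1])
im0=cv2.imread("pics/side0.png");print((np.array(proj("side",[.1659,-.6019,.1843]))))
E
```

```text
[422.81034301 151.27020931]
```

View pics/s4.png

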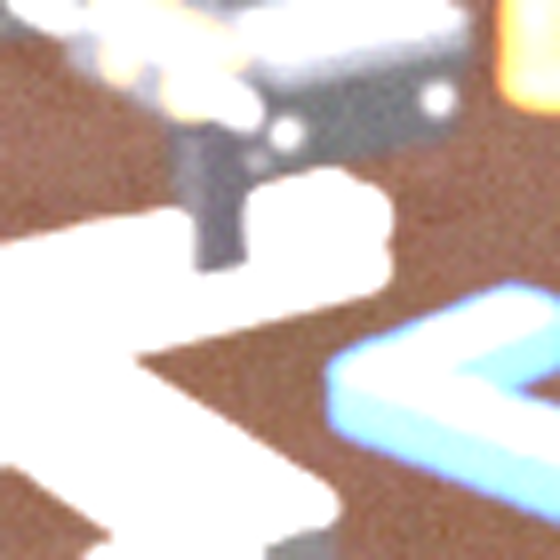

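The side views show the real fingertip at px (307.5,233.5), with the rail visible below it. That is about 40 mm above where the reported TCP projects, so the fingers passed over the square and it has not moved. I'll go back and descend step by step against the images and the force.

{"api": "apply_moves", "payload": {"steps": [[-20,-20,0,0],[-20,-20,0,0],[-20,-20,0,0],[-20,-20,0,0],[-22,-22,0,0],[0,0,10,0],[0,0,10,0],[0,0,0,0]]}}

```text
t: 4.72
ee_pos: [0.4097, -0.1249, -0.0111]
ee_rot: [-2.992, -0.954, 0.002]
ft_force: [-0.2, 0.5, 0.6]
width: 0.0005
gripper_force: 0.0
```

```bash
python3 - <<'E'
from h import *
im=robot.snapshot("side");p=robot.sense()["ee_pos"];u,v=proj("side",p);print(u,v,proj("side",p+[0,0,.04]))
a,b=int(u)-40,int(v)-60
c=np.clip(im[b:b+80,a:a+80].astype(float)*3,0,255).astype(np.uint8);print(a,b)
cv2.imwrite("pics/s5.png",cv2.resize(c,None,fx=7,fy=7,interpolation=cv2.INTER_CUBIC)[:,:,::-1]);st()
E
```

```text
359.4913133385828 258.13880438078843 (np.float64(360.01481161974937), np.float64(244.79238130924438))
319 198
t 4.7667 tcp [ 0.4104 -0.1252 -0.0105] in frame mm [161.3 153.5] yaw err rad -0.0054
F frame [ 0.33 -0.86] 0.22 w 0.00026163987339753966
```

View pics/s5.png

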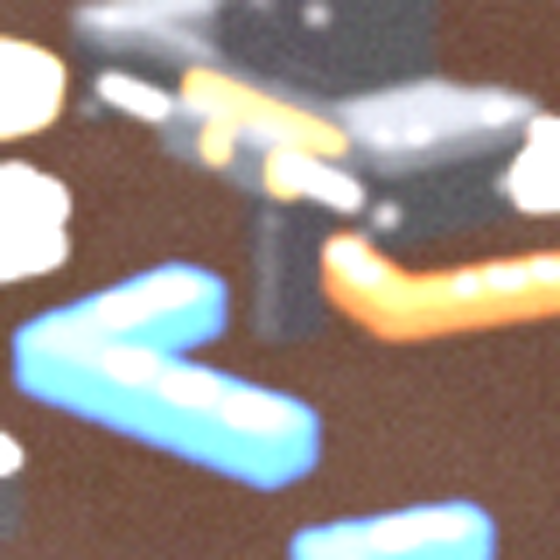

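{"api": "apply_moves", "payload": {"steps": [[0,0,6,0],[0,0,4,0],[0,0,4,0],[0,0,0,0]]}}

```text
t: 5.1
ee_pos: [0.4102, -0.125, -0.0248]
ee_rot: [-2.992, -0.955, 0.002]
ft_force: [0.2, 0.3, 0.3]
width: 0.0002
gripper_force: 0.0
```

{"api": "apply_moves", "payload": {"steps": [[0,0,3,0],[0,0,0,0]]}}

```text
t: 5.27
ee_pos: [0.4104, -0.1252, -0.0273]
ee_rot: [-2.992, -0.955, 0.001]
ft_force: [-0.8, -0.1, 0.3]
width: 0.0008
gripper_force: 0.0
```

{"api": "apply_moves", "payload": {"steps": [[0,0,3,0],[0,0,0,0]]}}

```text
t: 5.43
ee_pos: [0.4104, -0.1252, -0.0301]
ee_rot: [-2.993, -0.955, 0.0]
ft_force: [-0.6, -0.4, -0.3]
width: 0.0006
gripper_force: 0.0
```

```bash
python3 - <<'E'
from h import *
im=robot.snapshot("side")
c=np.clip(im[198:278,319:399].astype(float)*3,0,255).astype(np.uint8)
cv2.imwrite("pics/s6.png",cv2.resize(c,None,fx=7,fy=7,interpolation=cv2.INTER_CUBIC)[:,:,::-1]);st()
E
```

```text
t 5.4833 tcp [ 0.4104 -0.1252 -0.03  ] in frame mm [161.2 153.5] yaw err rad -0.0052
F frame [0.59 0.43] 0.04 w 0.000331344159308683
```

View pics/s6.png

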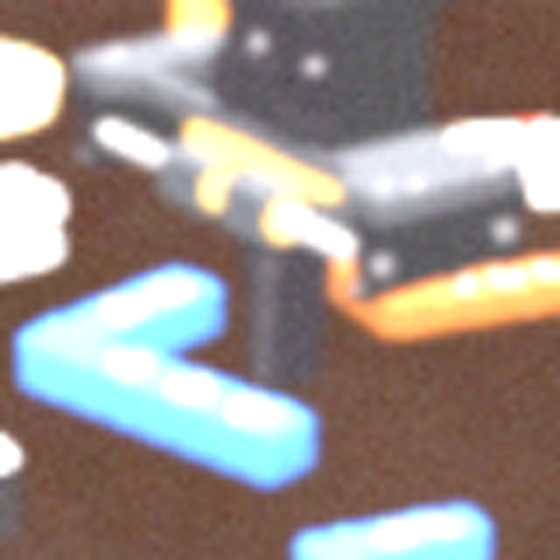

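The tip is now at px (360,252.6), about 6 mm above the worktop and inside the L. I'll push.

{"api": "apply_moves", "payload": {"steps": [[6,6,0,0],[6,6,0,0],[6,6,0,0],[6,6,0,0],[6,6,0,0],[6,6,0,0],[6,6,0,0],[6,6,0,0]]}}

```text
t: 6.15
ee_pos: [0.4782, -0.1367, -0.03]
ee_rot: [-2.992, -0.955, 0.001]
ft_force: [-0.7, 0.6, 0.3]
width: 0.0005
gripper_force: 0.5
```

```bash
cat >> h.py <<'E'
def blue(n):
    im=robot.snapshot(n);cs,_=cv2.findContours(bluemask(im),0,2)
    for k in cs:
        if cv2.contourArea(k)>25:
            a=cv2.approxPolyDP(k,2,True)[:,0]
            w=ray(n,a[:,0],a[:,1],.02)
            d=np.load("f.npz");q=(w-d["c"])@d["F"]*1e3
            if abs(q.mean(0)-[100,100]).max()<130: print(n,int(cv2.contourArea(k)),a.tolist(),"frame mm z20",q.round(0).astype(int).tolist())
E
python3 -c "
from h import *
st();blue('side');blue('top')"
```

```text
t 6.15 tcp [ 0.4782 -0.1367 -0.03  ] in frame mm [112.4 105.2] yaw err rad -0.0052
F frame [0.93 0.2 ] 0.26 w 0.0005060921524000685
side 451 [[316, 246], [317, 252], [351, 267], [358, 263], [358, 257], [355, 255], [347, 258], [346, 255], [350, 254], [344, 251], [340, 255], [338, 252], [341, 250], [338, 248], [330, 251], [329, 249], [334, 247], [330, 245], [329, 240]] frame mm z20 [[82, 63], [117, 43], [239, 62], [231, 91], [203, 113], [189, 115], [192, 86], [176, 95], [177, 108], [152, 106], [167, 82], [149, 89], [143, 103], [128, 105], [131, 75], [119, 81], [116, 100], [99, 98], [68, 117]]
side 48 [[340, 237], [339, 246], [343, 246], [345, 239]] frame mm z20 [[68, 155], [118, 115], [124, 124], [88, 158]]
```

{"api": "apply_moves", "payload": {"steps": [[6,6,0,0],[6,6,0,0],[6,6,0,0],[6,6,0,0],[6,6,0,0],[6,6,0,0],[6,6,0,0],[5,6,0,0],[4,5,0,0],[3,4,0,0]]}}

```text
t: 7.08
ee_pos: [0.5554, -0.1521, -0.0298]
ee_rot: [2.993, 0.955, 0.0]
ft_force: [-0.3, 0.1, 0.2]
width: 0.0007
gripper_force: 0.4
```

```bash
python3 -c "
from h import *
st();blue('side');blue('top')"
```

```text
t 7.0833 tcp [ 0.5554 -0.1521 -0.0298] in frame mm [54.8 51.5] yaw err rad -0.0052
F frame [0.24 0.15] 0.16 w 0.0007177708138424359
side 237 [[293, 243], [322, 263], [328, 261], [327, 253], [317, 249], [310, 252], [313, 248], [305, 245], [302, 240]] frame mm z20 [[29, 21], [179, 16], [178, 35], [137, 61], [101, 54], [106, 28], [89, 49], [60, 42], [25, 54]]
side 53 [[315, 235], [311, 237], [311, 244], [318, 242]] frame mm z20 [[15, 105], [21, 87], [63, 59], [63, 83]]
```

{"api": "apply_moves", "payload": {"steps": [[2,2,0,0],[2,2,0,0],[2,2,0,0],[2,2,0,0],[0,0,0,0]]}}

```text
t: 7.6
ee_pos: [0.5663, -0.1539, -0.0296]
ee_rot: [2.993, 0.955, 0.001]
ft_force: [-1.8, 0.0, 0.1]
width: 0.0002
gripper_force: 0.1
```

{"api": "apply_moves", "payload": {"steps": [[1,1,0,0],[1,1,0,0],[1,1,0,0],[0,0,0,0]]}}

```text
t: 7.93
ee_pos: [0.5702, -0.1545, -0.0297]
ee_rot: [2.993, 0.955, 0.0]
ft_force: [-0.2, -1.0, 0.6]
width: 0.0004
gripper_force: 0.4
```

```bash
python3 -c "
from h import *
st();blue('side');blue('top')"
```

```text
t 7.9333 tcp [ 0.5702 -0.1545 -0.0297] in frame mm [44.2 40.9] yaw err rad -0.0054
F frame [-0.75  0.73] 0.58 w 0.00039344369808438944
side 165 [[291, 240], [302, 249], [307, 248], [308, 253], [314, 252], [313, 256], [320, 259], [319, 253], [305, 246], [315, 242], [311, 234], [309, 238], [305, 238], [305, 246], [298, 243], [297, 239]] frame mm z20 [[7, 28], [78, 20], [80, 35], [109, 20], [112, 36], [132, 20], [157, 25], [125, 44], [65, 38], [58, 76], [2, 99], [24, 78], [17, 68], [65, 38], [37, 33], [11, 46]]
```

{"api": "apply_moves", "payload": {"steps": [[1,1,0,0],[1,1,0,0],[0,0,0,0]]}}

```text
t: 8.28
ee_pos: [0.573, -0.155, -0.0297]
ee_rot: [2.993, 0.955, 0.0]
ft_force: [-0.6, -0.3, -0.1]
width: 0.0006
gripper_force: 0.4
```

{"api": "apply_moves", "payload": {"steps": [[1,1,0,0],[1,1,0,0],[0,0,0,0]]}}

```text
t: 8.53
ee_pos: [0.5759, -0.1555, -0.0297]
ee_rot: [2.993, 0.955, 0.001]
ft_force: [-0.1, -0.8, -1.1]
width: 0.0003
gripper_force: 0.2
```

{"api": "apply_moves", "payload": {"steps": [[1,1,0,0],[1,1,0,0],[0,0,0,0]]}}

```text
t: 8.78
ee_pos: [0.5763, -0.1561, -0.0302]
ee_rot: [-2.991, -0.955, 0.006]
ft_force: [-6.8, -2.2, 3.7]
width: 0.0006
gripper_force: 5.6
```

```bash
python3 -c "
from h import *
st();blue('side')"
```

```text
t 8.7833 tcp [ 0.5763 -0.1561 -0.0302] in frame mm [39.4 36.8] yaw err rad -0.0048
F frame [2.16 6.8 ] 3.7 w 0.0005780430531571332
side 56 [[289, 240], [315, 256], [294, 239]] frame mm z20 [[4, 23], [135, 25], [6, 39]]
side 82 [[315, 239], [310, 234], [310, 238], [303, 236], [303, 244], [313, 244]] frame mm z20 [[40, 88], [0, 97], [26, 80], [2, 72], [51, 41], [66, 64]]
```

{"api": "apply_moves", "payload": {"steps": [[0,1,0,0],[0,1,0,0],[0.5,0,0,0],[0,0,0,0],[0,0,0,0]]}}

```text
t: 9.25
ee_pos: [0.5776, -0.1578, -0.0302]
ee_rot: [-2.992, -0.955, 0.007]
ft_force: [-7.4, -2.9, 3.1]
width: 0.0008
gripper_force: 5.7
```

```bash
python3 -c "
from h import *
st();blue('side')"
```

```text
t 9.25 tcp [ 0.5776 -0.1578 -0.0302] in frame mm [37.2 36.9] yaw err rad -0.005
F frame [1.95 7.68] 3.12 w 0.0007569425393646315
side 136 [[289, 240], [314, 256], [302, 246], [315, 241], [310, 233], [307, 238], [303, 236], [302, 246], [294, 239]] frame mm z20 [[4, 23], [133, 22], [61, 31], [52, 80], [-6, 101], [21, 73], [2, 72], [61, 31], [6, 39]]
```

{"api": "apply_moves", "payload": {"steps": [[0,1,0,0],[0,0,0,0]]}}

```text
t: 9.47
ee_pos: [0.578, -0.1585, -0.0302]
ee_rot: [-2.991, -0.955, 0.007]
ft_force: [-9.3, -2.7, 3.5]
width: 0.0006
gripper_force: 5.8
```

{"api": "apply_moves", "payload": {"steps": [[0,1,0,0],[0,0,0,0]]}}

```text
t: 9.63
ee_pos: [0.5786, -0.1593, -0.0303]
ee_rot: [-2.991, -0.955, 0.007]
ft_force: [-8.9, -2.3, 4.4]
width: 0.0005
gripper_force: 5.7
```

```bash
python3 -c "
from h import *
st();blue('side')"
```

```text
t 9.6333 tcp [ 0.5786 -0.1593 -0.0303] in frame mm [35.4 36.9] yaw err rad -0.0051
F frame [3.34 8.53] 4.44 w 0.0005286613125102185
side 46 [[288, 240], [314, 256], [294, 239]] frame mm z20 [[2, 21], [133, 22], [6, 39]]
side 85 [[310, 233], [308, 238], [302, 237], [304, 245], [314, 242]] frame mm z20 [[-6, 101], [22, 76], [6, 65], [58, 39], [56, 74]]
```

{"api": "apply_moves", "payload": {"steps": [[0,1,0,0],[0,0,0,0]]}}

```text
t: 9.85
ee_pos: [0.5792, -0.1602, -0.0303]
ee_rot: [-2.991, -0.955, 0.007]
ft_force: [-8.3, -2.3, 3.6]
width: 0.0003
gripper_force: 5.7
```

{"api": "apply_moves", "payload": {"steps": [[0,1,0,0],[0,0,0,0]]}}

```text
t: 10.02
ee_pos: [0.5797, -0.1609, -0.0304]
ee_rot: [-2.991, -0.955, 0.007]
ft_force: [-8.0, -2.8, 3.3]
width: 0.0007
gripper_force: 5.7
```

{"api": "apply_moves", "payload": {"steps": [[0,1,0,0],[0,0,0,0]]}}

```text
t: 10.18
ee_pos: [0.5804, -0.1617, -0.0304]
ee_rot: [-2.991, -0.955, 0.007]
ft_force: [-8.3, -3.2, 3.0]
width: 0.0005
gripper_force: 5.7
```

```bash
python3 -c "
from h import *
st();blue('side')"
```

```text
t 10.1833 tcp [ 0.5804 -0.1617 -0.0304] in frame mm [32.4 36.9] yaw err rad -0.005
F frame [2.21 8.62] 3.03 w 0.0004777060526832077
side 127 [[314, 241], [310, 233], [307, 233], [308, 237], [302, 235], [301, 245], [293, 239], [288, 240], [306, 251], [301, 245]] frame mm z20 [[50, 78], [-6, 101], [-11, 94], [16, 80], [-7, 73], [53, 32], [4, 36], [2, 21], [95, 22], [53, 32]]
```

{"api": "apply_moves", "payload": {"steps": [[0,1,0,0],[0,1,0,0],[0,0,0,0]]}}

```text
t: 10.48
ee_pos: [0.5811, -0.1627, -0.0305]
ee_rot: [-2.99, -0.955, 0.008]
ft_force: [-9.3, -1.0, 4.1]
width: 0.0001
gripper_force: 6.8
```

{"api": "apply_moves", "payload": {"steps": [[0,1,0,0],[0,1,0,0],[0,0,0,0]]}}

```text
t: 10.73
ee_pos: [0.5809, -0.1627, -0.0311]
ee_rot: [-2.987, -0.954, 0.011]
ft_force: [-11.4, 4.0, 6.7]
width: 0.0005
gripper_force: 8.8
```

```bash
python3 -c "
from h import *
st();blue('side')"
```

```text
t 10.7333 tcp [ 0.5809 -0.1627 -0.0311] in frame mm [31.3 36.9] yaw err rad -0.0049
F frame [9.89 6.94] 6.69 w 0.0005366075469694185
side 126 [[288, 240], [313, 255], [301, 245], [313, 242], [310, 233], [307, 233], [307, 237], [302, 235], [301, 245], [293, 239]] frame mm z20 [[2, 21], [127, 24], [53, 32], [55, 71], [-6, 101], [-11, 94], [14, 77], [-7, 73], [53, 32], [4, 36]]
```

Both forces have risen (9.9 N and 6.9 N). I'll hold for a second, then back away and rise to look.

{"api": "apply_moves", "payload": {"steps": [[0.5,0,0,0],[0,0,0,0],[0,0,0,0],[0,0,0,0],[0,0,0,0],[0,0,0,0],[0,0,0,0],[0,0,0,0],[0,0,0,0],[0,0,0,0]]}}

```text
t: 11.62
ee_pos: [0.5809, -0.1627, -0.0311]
ee_rot: [-2.987, -0.954, 0.012]
ft_force: [-14.7, 2.3, 7.7]
width: 0.0005
gripper_force: 9.4
```

{"api": "apply_moves", "payload": {"steps": [[-2,-2,0,0],[-3,-3,0,0],[-8,-8,0,0],[-15,-15,0,0],[-15,-15,0,0],[0,0,-30,0],[0,0,-30,0],[0,0,-30,0],[0,0,-30,0],[0,0,-10,0]]}}

```text
t: 12.45
ee_pos: [0.5291, -0.1556, 0.106]
ee_rot: [2.987, 0.953, 0.011]
ft_force: [0.7, -1.4, 0.7]
width: 0.0005
gripper_force: 0.0
```

{"api": "apply_moves", "payload": {"steps": [[-34,20,0,0],[-34,20,0,0],[-34,20,0,0],[-34,20,0,0],[-34,20,0,0],[-34,20,0,0],[-34,20,0,0],[-34,20,0,0]]}}

```text
t: 13.12
ee_pos: [0.3956, -0.4439, 0.0999]
ee_rot: [2.992, 0.955, 0.001]
ft_force: [0.7, 0.2, 0.2]
width: 0.0003
gripper_force: 0.0
```

```bash
python3 - <<'E'
from h import *
st();blue('top')
im=robot.snapshot("top");c=im[185:265,280:400];cv2.imwrite("pics/f.png",cv2.resize(c,None,fx=6.5,fy=6.5,interpolation=cv2.INTER_CUBIC)[:,:,::-1])
E
```

```text
t 13.1167 tcp [ 0.3956 -0.4439  0.0999] in frame mm [-88.9 351.6] yaw err rad -0.0054
F frame [-0.28 -0.67] 0.23 w 0.0003299628065750941
top 554 [[368, 226], [348, 204], [345, 204], [314, 232], [319, 237], [346, 214], [362, 231]] frame mm z20 [[3, 93], [3, 7], [9, 1], [131, 5], [130, 26], [27, 25], [26, 93]]
```

View pics/f.png

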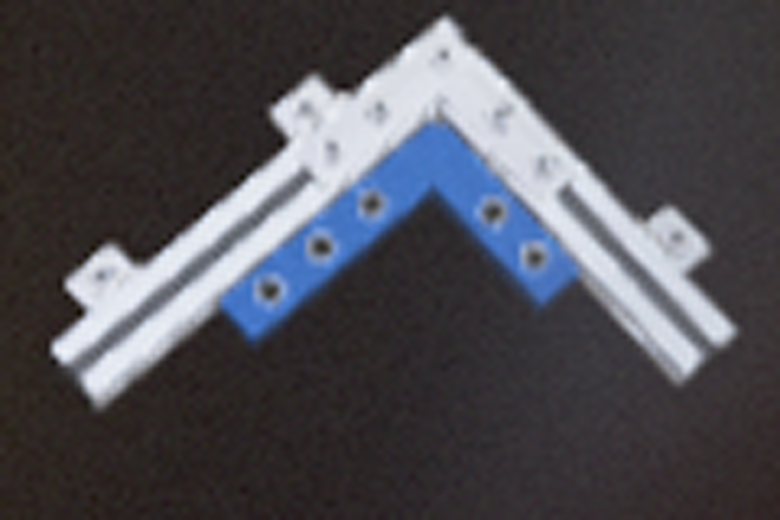

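The final picture shows both arms along the rails with no visible dark gap (elbow ≈ crop px 433,190). A sub-pixel check of the inner faces against the 24 mm width will confirm it, using new frames.

```bash
python3 - <<'E'
from h import *
d=np.load("f.npz");c,F=d["c"],d["F"]
im=np.mean([robot.snapshot("top").astype(float) for _ in range(6)],0); b=im[:,:,2].astype(np.float32)
def edge(axis,s):
    o=np.arange(10,45,.25); q=np.array([[s,v] if axis==1 else [v,s] for v in o])/1e3
    uv=np.array([proj("top",np.r_[c+F@k,0]) for k in q],np.float32)
    v=cv2.remap(b,uv[None,:,0],uv[None,:,1],1)[0]; t=(v[:30].max()*.5+v[-10:].mean()*.5); i=np.nonzero(v>t)[0][-1]; return o[i]
print("long arm inner y (z=0):",[(s,edge(1,s)) for s in range(45,126,10)])
print("short arm inner x (z=0):",[(s,edge(0,s)) for s in range(45,91,9)])
for n,u,v,z in(("amber",466,263,.05),):
    print(im[255:270,455:480].mean((0,1)))
E
```

```text
long arm inner y (z=0): [(45, np.float64(21.25)), (55, np.float64(21.5)), (65, np.float64(21.75)), (75, np.float64(21.5)), (85, np.float64(21.75)), (95, np.float64(21.75)), (105, np.float64(21.75)), (115, np.float64(21.75)), (125, np.float64(21.5))]
short arm inner x (z=0): [(45, np.float64(21.0)), (54, np.float64(21.0)), (63, np.float64(21.25)), (72, np.float64(20.75)), (81, np.float64(20.5)), (90, np.float64(20.75))]
[116.64533333  72.96088889  65.52355556]
```

```bash
python3 -c "
from station import robot
print(robot.finish_job())"
```

```text
the job is handed in; nothing more can be done
None
```

The job is handed in: the blue square was pressed against both rails for about a second and left flush in the corner, arms parallel to the rails within about 0.01 rad in the last top view, and the arm stayed clear of the tape roll, amber bottle and jar (their positions were not re-measured).

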